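# Hang the headphones from their case on the bench rail

## Task

Lift the lid off the plywood headphone case by its knob and stand it, knob up, on the bench clear of the case. Take out the headphones and hang them with the middle of the headband over the free part of the metal bar, one ear cup either side, and let go; then push them along the bar until the headband is up against the wooden end plate. Do not knock over or shift the glass water jar.

Things in the scene. Friction and masses are not known exactly. Their poses are not given: they have to be found in the camera images.
- case_box: fixed open plywood tray of the headphone case, 72 x 178 mm (x by y) with a dark foot strip 82 x 188 mm; 58 mm high, walls 4 mm, floor 5 mm thick. Origin: centre of its underside, z up; long side along its y. The headphones stand inside it, covered by the lid.
- case_lid: loose hollow plywood lid of the case, 74 x 180 x 120 mm with its knob, 180 g. Origin: centre of its underside (the lower edge of the locating lips, which reach 8 mm into the tray with 2 mm play); z up, long side along its y. On the case its origin is 50 mm above the bench; standing on the bench its origin is at bench height. It must rise 80 mm to clear the headphones.
- lid_knob (a point): centre of the dark wooden knob on the lid, 112 mm above the lid's origin: a round knob 36 mm across, 17 mm tall, on a neck; its underside is 17 mm above the lid's flat top.
- headphones: loose black headphones, 160 g, 152 mm wide along their y, 52 mm deep along their x (band 30 mm), 118 mm high. They stand upright on two ear cups 58 mm high, whose inner faces are 96 mm apart. Origin: midway between the undersides of the cups, z up. In the case they stand on its floor (origin 5 mm above the bench).
- crown_top (a point): top of the middle of the headband, 118 mm above the headphones' origin. Here the band with its grey cushion is 24 mm thick (vertical) and 30 mm deep along the headphones' x, flat on both faces: to be gripped across those 30 mm from above; fingers that reach less than 24 mm below this point stay above the bar.
- crown_under (a point): underside of the middle of the headband's cushion, 94 mm above the headphones' origin; this is the spot that rests on the bar.
- rail: fixed hanging rail: wooden base 215 x 70 mm, a steel bar 14 mm thick along its x with its top 150 mm above the bench, from x = -105 mm (free end, over a 12 mm post at x = -85 mm) to the wooden end plate, whose face is at x = +90 mm. The plate is 70 mm wide, 14 mm thick and rises to 192 mm. Origin: centre of the base's underside, z up.
- rail_home (a point): point on top of the bar, 15 mm before the end plate: where the middle of the headband's underside lies when the headband touches the plate.
- water_jar: loose clear jar, 65 mm across, 75 mm high, standing on the bench in front; origin at the centre of its underside. A bystander.

How it is judged:
By the outcome, as a careful person would: the job done as asked, in the order asked, and still so for the second after the job is handed in, with the robot touching nothing.
It also fails if it takes over 59 s, if anything falls off the work surface, if the arm or the gripper's body presses on something with over 40 N, if the wrist force passes 120 N, or if a joint passes its speed limit or range.

## Robot

A 7-joint arm with a two-finger parallel gripper is mounted at the origin on a cart in front of the work surface, level with it; the furniture and walls round the work are solid. World frame = base frame: x ahead of the robot, y to its left, z up, the work surface at z = 0. Lengths are in m, angles in rad, forces in N, time in s.
With the tool pointing down it reaches from about 0.4 to 0.85 m from the base axis. Payload 10.4 kg.
Tool frame: the origin (TCP) lies midway between the tips of the shut fingers; the grasp point (between the pads) lies r.grip_point_offset behind it (r.grip_point_offset is the distance from the TCP to the grasp point, in m); z points along the fingers, y is the line along which they close (so a half turn about z gives the same grasp; the last joint's range is limited). The gripper opens to 87 mm and grips with 3 to 60 N. Pads are 19 mm wide; open, the fingers measure 117 mm over their backs; the gripper's body (75 mm by 190 mm) begins 51 mm behind the grasp point.
Start: joints at [-1.304, 0.332, -0.065, 1.46, 0.022, 1.35, -0.088], TCP at [0.179, 0.599, 0.223] pointing down, gripper open.
Joint ranges: [-2.6, 2.6], [-0.5, 2.12], [-1.47, 1.34], [0.16, 2.42], [-1.27, 4.41], [0.06, 2.06], [-2.6, 2.6]. Speed limits (rad/s): [2.22, 2.22, 2.79, 2.79, 3.14, 3.14, 3.14].

## Interface

Orientations are given as a unit quaternion [x, y, z, w].
In Python, from bench import r gives the robot as it stands.
- The arm moves only by the tool play_rows, never from a script. Its arguments are lists of equal length, an entry for each row: "claw": the closure, from 0 (fully open) to 1 (shut); "delta_pos": the shift along the tool's x, y, z scaled (see below), a list of three; "delta_rot": the turn, a rotation vector about the tool's x, y, z scaled (see below), a list of three. A call has 1 to 8 rows; each row shifts and turns the commanded pose from where the row before left it, along the tool's axes as they then stand; what a row does not reach is not made up. The controller multiplies each number of a shift by 200 mm and each number of a turn by pi rad. A row lasts 1/10 s, in which the tool goes at most 50 mm and 8.59 degrees, less where a joint would pass 70% of its speed; a pose out of reach is approached as far as the arm can. A call with a number of a shift or a turn outside -1 to 1 is refused whole. A call with a gripper value outside its range is refused whole. The fingers move at their own pace and stop on an object; "squeeze" is the grip in N (left out, the last holds). Time passes only in rows, so rows that do not move let the fingers close. It gives the time, the measured TCP pose, the force, the opening and the grip force at its end, in the units of the state.
- r.read_state(): the state, without advancing time (a new reading comes with each control period).
- r.camera(name): name is "side" or "top"; returns a dict with "pixels" (384x512x3 uint8, red, green, blue), "camera_matrix" (3x3 intrinsics, pixels), "cam_to_world" (4x4, takes a point from camera to world coordinates). Camera axes: x right, y up, looking along -z (the intrinsics and any distortion apply to the point x, -y, -z); pixel columns grow to the right and rows downward; lengths in m; the calibration is good to about 2 mm. A picture is of the moment at which its call begins. There is no depth.
- r.close_job(): hands the job in; it is judged then, once.
The state is a dict: "time": time; "joint_positions": joint angles; "joint_vel": joint speeds; "joint_torque": joint torques, N m; "ee_pos": TCP position; "eef_rot": TCP orientation; "ft_force": force on the tool from outside, world axes, zero at the start; "torque": the same for the moment, N m; "width": finger opening in m; "grip_force": force on a finger pad.
Only numpy, scipy, OpenCV 4.12 (cv2) and the standard library are available. Lean on these libraries where they do the work, as an engineer would, in place of code of your own. Each camera call takes 0.05 s, during which the arm holds its last target. There are 200 camera calls.

## Working session

There is one attempt and no reset: what is moved stays moved. The work goes in short steps, Python scripts to look and compute and a tool call to move; the robot and the scene stay as the last step left them, time stands still between calls to the robot, and variables do not carry over. Pictures are saved under pics/ and viewed, at most 11 in all, crops included, and the job is handed in when it is done.

Besides the shell and the picture viewer there is one more tool, called after "Call:" as name(argument=value, ...), one argument or row to a line, values as JSON. play_rows: Moves the arm, as the interface text tells. Shifts and turns lie within -1 to 1; 1 stands for 200 mm of shift or pi rad of turn. Its arguments: {"type":"object","properties":{"claw":{"type":"array"},"delta_pos":{"type":"array"},"delta_rot":{"type":"array"},"squeeze":{"type":"number"}},"required":["claw","delta_pos","delta_rot"]}

```bash
mkdir -p pics
python3 - <<'E'
from bench import r
import cv2,numpy as np
np.set_printoptions(precision=4,suppress=True)
print(r.read_state(), r.grip_point_offset)
for n in("side","top"):
    c=r.camera(n); cv2.imwrite(f"pics/{n}0.png",c["pixels"][:,:,::-1]); np.savez(f"{n}0.npz",**c)
    print(n,c["camera_matrix"],c["cam_to_world"],[k for k in c])
E
```

```text
{'time': 0.0, 'joint_positions': array([-1.3036,  0.3329, -0.0647,  1.461 ,  0.0216,  1.3499, -0.0885]), 'joint_vel': array([ 0.0001,  0.0001, -0.0008, -0.0005, -0.0002, -0.0009,  0.0013]), 'joint_torque': array([ -0.0008, -62.3248,   0.0242, -38.9911,  -0.0614,   0.0395,
         0.0001]), 'ee_pos': array([0.1785, 0.5986, 0.2217]), 'eef_rot': array([ 0.1444,  0.9895, -0.0007, -0.0001]), 'ft_force': array([-0.2258,  0.2255, -0.1127]), 'torque': array([ 0.0357, -0.0168, -0.005 ]), 'grip_force': 0.0, 'width': 0.086720240222751} 0.0187
side [[376.0607   0.     258.1691]
 [  0.     376.0607 192.0187]
 [  0.       0.       1.    ]] [[ 0.9938  0.0371 -0.1044  0.4097]
 [-0.1087  0.5097 -0.8534 -0.8752]
 [ 0.0216  0.8595  0.5106  0.5522]
 [ 0.      0.      0.      1.    ]] ['pixels', 'camera_matrix', 'cam_to_world']
top [[433.9574   0.     256.4502]
 [  0.     433.9574 189.5983]
 [  0.       0.       1.    ]] [[ 0.0279  0.9973 -0.0676  0.4286]
 [-0.9995  0.027  -0.0141 -0.1671]
 [-0.0122  0.068   0.9976  1.0875]
 [ 0.      0.      0.      1.    ]] ['pixels', 'camera_matrix', 'cam_to_world']
```

View pics/side0.png

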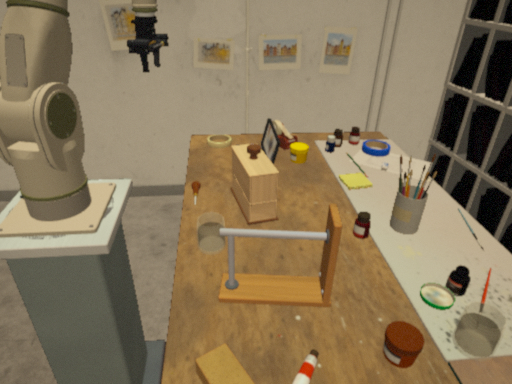

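View pics/top0.png

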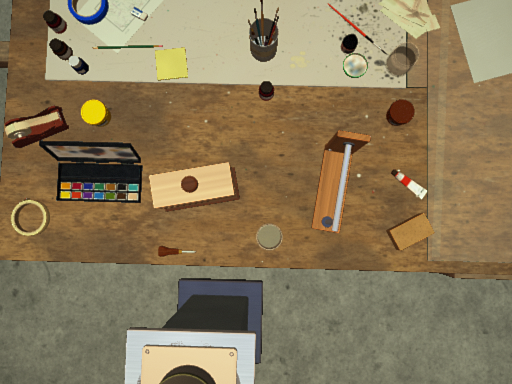

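The side view shows the closed case with its dark knob at (253,150), the jar at (211,232), and the rail with its bar running from (224,233) to (328,237) and its plate on the right. In the top view the lid's knob is at (190,184), the jar at (269,236), the bar runs from (335,230) to (348,145), and the plate is near (353,140).

```bash
cat > h.py <<'E'
import cv2,numpy as np
np.set_printoptions(precision=4,suppress=True)
def ray(c,p):
    K,T=c["camera_matrix"],c["cam_to_world"]
    d=np.linalg.inv(K)@[p[0],p[1],1]; d=T[:3,:3]@(d*[1,-1,-1]); return T[:3,3],d/np.linalg.norm(d)
def plane(c,p,z):
    o,d=ray(c,p); return o+d*(z-o[2])/d[2]
def tri(c1,p1,c2,p2):
    o,d=ray(c1,p1);q,e=ray(c2,p2)
    s=np.linalg.lstsq(np.c_[d,-e],q-o,rcond=None)[0]
    a,b=o+s[0]*d,q+s[1]*e; return (a+b)/2,np.linalg.norm(a-b)
def pix(c,P):
    K,T=c["camera_matrix"],c["cam_to_world"]
    v=T[:3,:3].T@(np.array(P)-T[:3,3]); v=K@(v*[1,-1,-1]); return v[:2]/v[2]
def blob(c,lo,hi,box):
    x0,y0,x1,y1=box
    h=cv2.cvtColor(c["pixels"],cv2.COLOR_RGB2HSV)[y0:y1,x0:x1]
    m=cv2.inRange(h,np.array(lo),np.array(hi))
    k=max(cv2.findContours(m,cv2.RETR_EXTERNAL,cv2.CHAIN_APPROX_NONE)[0],key=cv2.contourArea)+np.array([x0,y0])
    M=cv2.moments(k); return k,np.array([M["m10"],M["m01"]])/M["m00"]
E
python3 - <<'E'
from h import *
t=dict(np.load("top0.npz"));s=dict(np.load("side0.npz"))
hs=lambda c,x,y:cv2.cvtColor(c["pixels"],cv2.COLOR_RGB2HSV)[y,x]
print("hsv knob",hs(t,190,184),hs(s,253,150),"lid",hs(t,170,186),hs(t,210,175),"bar",hs(t,341,190),hs(t,347,160),"base",hs(t,326,190),"bench",hs(t,220,230),hs(t,295,180),"plate",hs(t,355,137),hs(t,365,137),"trayside",hs(t,200,205))
k,p=blob(t,(0,0,0),(180,255,110),(175,170,205,200));k2,p2=blob(s,(0,0,0),(180,255,110),(243,140,265,162))
print("knob",p,cv2.contourArea(k),p2,cv2.contourArea(k2),tri(t,p,s,p2),plane(t,p,.165))
h,_=blob(t,(10,30,185),(30,160,255),(140,150,245,215))
R=cv2.minAreaRect(h);B=cv2.boxPoints(R);W=np.array([plane(t,b,.136) for b in B]);print("lid",R,W,W.mean(0),np.linalg.norm(np.diff(W,axis=0),axis=1))
h,_=blob(t,(90,10,90),(140,120,255),(318,138,362,240))
R=cv2.minAreaRect(h);B=cv2.boxPoints(R);W=np.array([plane(t,b,.145) for b in B]);print("bar",R,cv2.contourArea(h),W,W.mean(0),np.linalg.norm(np.diff(W,axis=0),axis=1))
big=cv2.resize(t["pixels"][120:245,300:380],None,fx=4,fy=4,interpolation=cv2.INTER_CUBIC)
big2=cv2.resize(s["pixels"][190:310,190:350],None,fx=3,fy=3,interpolation=cv2.INTER_CUBIC)
o=np.zeros((500,800,3),np.uint8);o[:500,:320]=big;o[:360,320:800]=big2;cv2.imwrite("pics/crop1.png",o[:,:,::-1])
E
```

```text
hsv knob [ 10 162 107] [ 12 183  95] lid [ 21  95 237] [ 19 105 222] bar [110  31 213] [105  15 202] base [ 15 166 184] bench [ 17 151 142] [ 16 137 117] plate [ 15 168 193] [ 15 173 172] trayside [  9 176  97]
knob [189.3658 184.0139] 179.5 [253.0656 152.622 ] 63.5 (array([ 0.5003, -0.0079,  0.1504]), np.float64(7.105313837430034e-05)) [ 0.4992 -0.0104  0.165 ]
lid ((190.86488342285156, 184.68917846679688), (33.208595275878906, 81.706298828125), 80.53767395019531) [[ 0.5188  0.0872  0.136 ]
 [ 0.5534 -0.09    0.136 ]
 [ 0.4813 -0.1044  0.136 ]
 [ 0.4469  0.0719  0.136 ]] [ 0.5001 -0.0088  0.136 ] [0.1806 0.0735 0.1796]
bar ((341.5946350097656, 186.9324188232422), (2.1371865272521973, 87.1314468383789), 9.462323188781738) 86.5 [[ 0.4101 -0.3222  0.145 ]
 [ 0.5983 -0.3505  0.145 ]
 [ 0.5976 -0.3551  0.145 ]
 [ 0.4095 -0.3267  0.145 ]] [ 0.5039 -0.3386  0.145 ] [0.1902 0.0047 0.1902]
```

View pics/crop1.png

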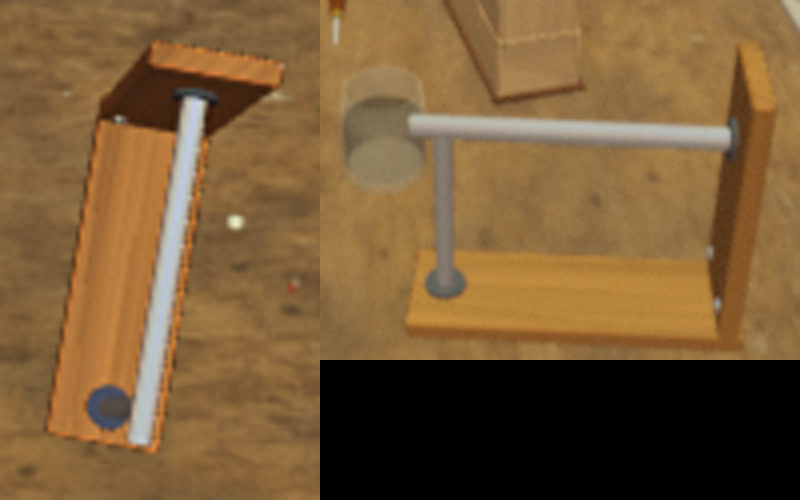

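The crop gives me the bar's ends (335.2,230.5) and (349,144.5), and the plate top's front corners near (337.2,135.5) and (369.5,141.2). The lid measured 180 x 73.5 mm, which matches. Next I'll work out the rail, the jar and the moves.

Run:
```python
from h import *
t=dict(np.load("top0.npz"));s=dict(np.load("side0.npz"))
a=plane(t,(335.2,230.5),.143);b=plane(t,(349,144.5),.143);print("bar top-view",a,b,np.linalg.norm(b-a))
print("tri near end",tri(t,(335.2,230.5),s,(190+(412-320)/3,190+126/3)),"far",tri(t,(349,144.5),s,(190+(731-320)/3,190+137/3)))
for p in[(338,130.5),(371,136.3),(369.7,141.2),(337,135.5)]:print("plate",plane(t,p,.192))
# base corners (crop px) on z~0.012
for p in[(50,432),(157,450),(97,122)]:print("base",plane(t,(300+p[0]/4,120+p[1]/4),.015))
g=cv2.cvtColor(t["pixels"],cv2.COLOR_RGB2GRAY)
print("jar",plane(t,(269,236),.075))
u=(b-a)/np.linalg.norm(b-a);print("yaw",np.degrees(np.arctan2(u[1],u[0])))
for n,x,y,z in[("bottle",266,90,.04),("sticky",171,63,0),("mat edge",200,83,0),("yellow",93,112,.03),("paint",140,180,.02),("paintlid",138,158,.05)]:print(n,plane(t,(x,y),z))
```

```text
bar top-view [ 0.4086 -0.3265  0.143 ] [ 0.5971 -0.3537  0.143 ] 0.19050598673320635
tri near end (array([ 0.4096, -0.3265,  0.1431]), np.float64(0.0020768190251151198)) far (array([ 0.5982, -0.3538,  0.1439]), np.float64(0.0025893470500264293))
plate [ 0.6172 -0.3208  0.192 ]
plate [ 0.6068 -0.3894  0.192 ]
plate [ 0.5964 -0.3868  0.192 ]
plate [ 0.6066 -0.3189  0.192 ]
base [ 0.4104 -0.2923  0.015 ]
base [ 0.4012 -0.3581  0.015 ]
base [ 0.6033 -0.3178  0.015 ]
jar [ 0.3901 -0.1849  0.075 ]
yaw -8.222856820236764
bottle [ 0.7454 -0.1689  0.04  ]
sticky [0.8223 0.0769 0.    ]
mat edge [0.7717 0.0003 0.    ]
yellow [0.6824 0.2592 0.03  ]
paint [0.517  0.1371 0.02  ]
paintlid [0.5677 0.1359 0.05  ]
```

```bash
cat >> h.py <<'E'
from scipy.spatial.transform import Rotation as Rn
from scipy.linalg import logm,expm
def pose(p,yaw):
    "tool down, tool y at world angle yaw(deg)"
    y=np.radians(yaw);Y=np.array([np.cos(y),np.sin(y),0]);Z=np.array([0,0,-1.]);T=np.eye(4)
    T[:3,:3]=np.c_[np.cross(Y,Z),Y,Z];T[:3,3]=p;return T
def plan(s,p,yaw,N=None):
    A=np.eye(4);A[:3,:3]=Rn.from_quat(s["eef_rot"]).as_matrix();A[:3,3]=s["ee_pos"]
    cand=[np.linalg.inv(A)@pose(p,yaw+k) for k in(0,180)]
    D=min(cand,key=lambda D:Rn.from_matrix(D[:3,:3]).magnitude())
    w=Rn.from_matrix(D[:3,:3]).magnitude();d=np.linalg.norm(D[:3,3])
    N=N or int(np.ceil(max(d/.045,np.degrees(w)/8)))
    S=expm(np.real(logm(D))/N)
    print(f"N={N} shift {np.round(S[:3,3]/.2,3)} turn {np.round(Rn.from_matrix(S[:3,:3]).as_rotvec()/np.pi,4)}")
E
python3 - <<'E'
from bench import r
from h import *
plan(r.read_state(),[.500,-.0095,.24],11.1,16)
E
```

```text
N=16 shift [-0.217 -0.064 -0.006] turn [-0.      0.      0.0216]
```

Call:
play_rows(
  claw=[0,0,0,0,0,0,0,0],
  delta_pos=[
    [-0.217,-0.064,-0.006],
    [-0.217,-0.064,-0.006],
    [-0.217,-0.064,-0.006],
    [-0.217,-0.064,-0.006],
    [-0.217,-0.064,-0.006],
    [-0.217,-0.064,-0.006],
    [-0.217,-0.064,-0.006],
    [-0.217,-0.064,-0.006],
  ],
  delta_rot=[
    [0,0,0.0216],
    [0,0,0.0216],
    [0,0,0.0216],
    [0,0,0.0216],
    [0,0,0.0216],
    [0,0,0.0216],
    [0,0,0.0216],
    [0,0,0.0216],
  ],
  squeeze=25,
)

```text
time: 0.9
ee_pos: [0.4249, 0.3371, 0.2319]
eef_rot: [0.406, 0.914, -0.0, -0.0]
ft_force: [0.8, 0.0, -1.1]
width: 0.0872
grip_force: 0.0
```

Call:
play_rows(
  claw=[0,0,0,0,0,0,0,0],
  delta_pos=[
    [-0.217,-0.064,-0.006],
    [-0.217,-0.064,-0.006],
    [-0.217,-0.064,-0.006],
    [-0.217,-0.064,-0.006],
    [-0.217,-0.064,-0.006],
    [-0.217,-0.064,-0.006],
    [-0.217,-0.064,-0.006],
    [-0.217,-0.064,-0.006],
  ],
  delta_rot=[
    [0,0,0.0216],
    [0,0,0.0216],
    [0,0,0.0216],
    [0,0,0.0216],
    [0,0,0.0216],
    [0,0,0.0216],
    [0,0,0.0216],
    [0,0,0.0216],
  ],
)

```text
time: 1.7
ee_pos: [0.4997, -0.0124, 0.2415]
eef_rot: [0.636, 0.772, -0.0, -0.0]
ft_force: [1.0, -0.3, -0.1]
width: 0.0871
grip_force: 0.0
```

Call:
play_rows(
  claw=[0,0],
  delta_pos=[
    [0,0,0],
    [0,0,0],
  ],
  delta_rot=[
    [0,0,0],
    [0,0,0],
  ],
)

```text
time: 1.9
ee_pos: [0.4998, -0.0113, 0.2416]
eef_rot: [0.635, 0.772, 0.0, -0.0]
ft_force: [0.2, 0.8, -0.5]
width: 0.0871
grip_force: 0.0
```

Run:
```python
from bench import r
from h import *
s=r.read_state();print(s["ee_pos"],s["ft_force"],s["joint_positions"],s["time"])
plan(s,[.500,-.0095,.143],11.1,4)
```

```text
[ 0.4998 -0.0113  0.2416] [ 0.2497  0.8429 -0.5242] [-0.5734  0.0283  0.5203  1.7799 -0.0149  1.3373  0.1436] 1.9
N=4 shift [0.002 0.001 0.123] turn [-0. -0. -0.]
```

Call:
play_rows(
  claw=[0,0,0,0,0,1,1,1],
  delta_pos=[
    [0.002,0.001,0.15],
    [0.002,0.001,0.15],
    [0.002,0.001,0.12],
    [0.002,0.001,0.07],
    [0,0,0],
    [0,0,0],
    [0,0,0],
    [0,0,0],
  ],
  delta_rot=[
    [0,0,0],
    [0,0,0],
    [0,0,0],
    [0,0,0],
    [0,0,0],
    [0,0,0],
    [0,0,0],
    [0,0,0],
  ],
  squeeze=25,
)

```text
time: 2.7
ee_pos: [0.5011, -0.0087, 0.1448]
eef_rot: [0.635, 0.773, 0.001, 0.0]
ft_force: [-0.2, 0.8, -0.9]
width: 0.0705
grip_force: 0.0
```

Call:
play_rows(
  claw=[1,1,1],
  delta_pos=[
    [0,0,0],
    [0,0,0],
    [0,0,0],
  ],
  delta_rot=[
    [0,0,0],
    [0,0,0],
    [0,0,0],
  ],
)

```text
time: 3.0
ee_pos: [0.5005, -0.0088, 0.1439]
eef_rot: [0.635, 0.773, 0.0, 0.0]
ft_force: [-0.4, -0.2, -0.0]
width: 0.0466
grip_force: 0.0
```

Call:
play_rows(
  claw=[1,1,1,1,1],
  delta_pos=[
    [0,0,0],
    [0,0,0],
    [0,0,0],
    [0,0,0],
    [0,0,0],
  ],
  delta_rot=[
    [0,0,0],
    [0,0,0],
    [0,0,0],
    [0,0,0],
    [0,0,0],
  ],
)

```text
time: 3.5
ee_pos: [0.5006, -0.0088, 0.1438]
eef_rot: [0.635, 0.773, 0.0, 0.0]
ft_force: [0.8, 0.5, -0.2]
width: 0.0345
grip_force: 25.0
```

Call:
play_rows(
  claw=[1,1,1,1,1,1,1],
  delta_pos=[
    [0,0,-0.02],
    [0,0,-0.05],
    [0,0,-0.1],
    [0,0,-0.15],
    [0,0,-0.15],
    [0,0,-0.1],
    [0,0,0],
  ],
  delta_rot=[
    [0,0,0],
    [0,0,0],
    [0,0,0],
    [0,0,0],
    [0,0,0],
    [0,0,0],
    [0,0,0],
  ],
)

```text
time: 4.2
ee_pos: [0.5017, -0.0089, 0.2609]
eef_rot: [0.635, 0.773, 0.002, 0.001]
ft_force: [0.6, -0.1, -2.3]
width: 0.0347
grip_force: 25.0
```

Run:
```python
from bench import r
from h import *
s=r.read_state();print(s["ee_pos"],s["ft_force"],s["grip_force"],s["width"])
c=r.camera("side");cv2.imwrite("pics/lift.png",c["pixels"][:,:,::-1])
plan(s,[.645,-.0095,s["ee_pos"][2]],11.1,5)
```

```text
[ 0.5017 -0.0089  0.2609] [ 0.6233 -0.0507 -2.2649] 24.990182612164062 0.03469875089297684
N=5 shift [-0.028  0.14   0.   ] turn [ 0.0003 -0.      0.0001]
```

View pics/lift.png

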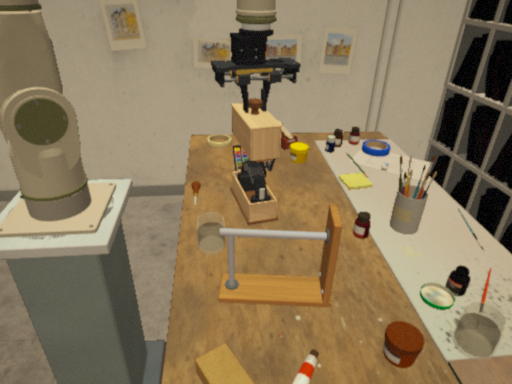

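The lid hangs level from the gripper at (255,130), and the headphones stand in the open tray at (252,185). I'll carry the lid to x = 0.645.

Call:
play_rows(
  claw=[1,1,1,1,1,1,1,1],
  delta_pos=[
    [-0.012,0.06,0],
    [-0.026,0.13,0],
    [-0.04,0.2,0],
    [-0.03,0.16,0],
    [-0.022,0.1,0],
    [-0.01,0.05,0],
    [0,0,0],
    [0,0,0],
  ],
  delta_rot=[
    [0,0,0],
    [0,0,0],
    [0,0,0],
    [0,0,0],
    [0,0,0],
    [0,0,0],
    [0,0,0],
    [0,0,0],
  ],
)

```text
time: 5.05
ee_pos: [0.6425, -0.0094, 0.2564]
eef_rot: [0.635, 0.773, -0.001, -0.001]
ft_force: [-0.6, 0.3, -1.2]
width: 0.0347
grip_force: 25.0
```

Call:
play_rows(
  claw=[1,1,1,1,1,1,1,1],
  delta_pos=[
    [0,0,0.08],
    [0,0,0.15],
    [0,0,0.18],
    [0,0,0.16],
    [0,0,0.12],
    [0,0,0.06],
    [0,0,0.03],
    [0,0,0],
  ],
  delta_rot=[
    [0,0,0],
    [0,0,0],
    [0,0,0],
    [0,0,0],
    [0,0,0],
    [0,0,0],
    [0,0,0],
    [0,0,0],
  ],
)

```text
time: 5.85
ee_pos: [0.6431, -0.0091, 0.102]
eef_rot: [0.635, 0.773, 0.0, -0.0]
ft_force: [0.3, 0.1, -2.3]
width: 0.0345
grip_force: 25.0
```

Run:
```python
from bench import r
from h import *
s=r.read_state();print(s["ee_pos"],s["ft_force"],s["grip_force"],s["width"])
```

```text
[ 0.6431 -0.0091  0.102 ] [ 0.3293  0.0801 -2.3316] 24.990670600018348 0.03453630210686819
```

8 mm to go, at a gentle pace.

Call:
play_rows(
  claw=[1,1,1,1],
  delta_pos=[
    [0,0,0.02],
    [0,0,0.012],
    [0,0,0.008],
    [0,0,0],
  ],
  delta_rot=[
    [0,0,0],
    [0,0,0],
    [0,0,0],
    [0,0,0],
  ],
)

```text
time: 6.25
ee_pos: [0.6434, -0.0091, 0.0939]
eef_rot: [0.635, 0.773, 0.0, 0.0]
ft_force: [0.5, -0.1, -1.3]
width: 0.0346
grip_force: 25.0
```

Call:
play_rows(
  claw=[1,0,0,0,0,0,0,0],
  delta_pos=[
    [0,0,0.002],
    [0,0,0],
    [0,0,0],
    [0,0,0],
    [0,0,0],
    [0,0,0],
    [0,0,0],
    [0,0,-0.05],
  ],
  delta_rot=[
    [0,0,0],
    [0,0,0],
    [0,0,0],
    [0,0,0],
    [0,0,0],
    [0,0,0],
    [0,0,0],
    [0,0,0],
  ],
)

```text
time: 7.05
ee_pos: [0.6424, -0.009, 0.1024]
eef_rot: [0.635, 0.773, -0.001, -0.001]
ft_force: [0.5, 0.1, 0.1]
width: 0.0821
grip_force: 0.0
```

Call:
play_rows(
  claw=[0,0,0,0,0,0],
  delta_pos=[
    [0,0,-0.15],
    [0,0,-0.2],
    [0,0,-0.2],
    [0,0,-0.2],
    [0,0,-0.1],
    [0,0,0],
  ],
  delta_rot=[
    [0,0,0],
    [0,0,0],
    [0,0,0],
    [0,0,0],
    [0,0,0],
    [0,0,0],
  ],
)

```text
time: 7.65
ee_pos: [0.6446, -0.0096, 0.2779]
eef_rot: [0.635, 0.773, 0.002, 0.002]
ft_force: [1.1, -1.1, -0.8]
width: 0.0869
grip_force: 0.0
```

Run:
```python
from bench import r
from h import *
s=r.read_state();print(s["time"],s["ee_pos"],s["ft_force"],s["grip_force"],s["width"])
o=[]
for n in("top","side"):
    c=r.camera(n);np.savez(n+"1.npz",**c)
    x,y=(140,120) if n=="top" else (205,110)
    o.append(cv2.resize(c["pixels"][y:y+120,x:x+100],None,fx=4,fy=4,interpolation=cv2.INTER_CUBIC))
cv2.imwrite("pics/open.png",np.hstack(o)[:,:,::-1])
```

```text
7.65 [ 0.6446 -0.0096  0.2779] [ 1.1447 -1.1433 -0.7848] 0.0 0.08692877673240094
```

View pics/open.png

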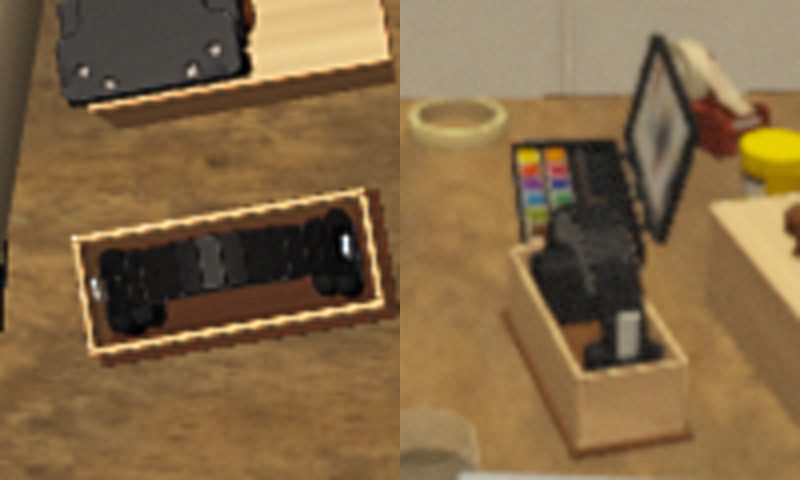

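The lid stands knob up behind the case. In the top crop the headband runs from about (105,275) to (355,245), and the grey patch that marks the crown is at (211,262), which is image pixel (192.7,185.5).

Run:
```python
from h import *
t=dict(np.load("top1.npz"));s=dict(np.load("side1.npz"))
h=cv2.cvtColor(t["pixels"],cv2.COLOR_RGB2HSV)
g=t["pixels"].max(2)
for y in range(174,200,1):print(y,g[y,182:206:1])
# band middle strip: dark neutral
sub=(h[...,1]<80)&(h[...,2]<110);m=np.zeros(g.shape,np.uint8);m[174:200,180:212]=sub[174:200,180:212]*255
k=max(cv2.findContours(m,0,1)[0],key=cv2.contourArea);R=cv2.minAreaRect(k);print(R)
W=[plane(t,b,.123) for b in cv2.boxPoints(R)];print(np.array(W))
hw=(h[...,1]<90)&(h[...,2]<115);m[:]=0;m[170:208,162:233]=hw[170:208,162:233]*255
k=max(cv2.findContours(m,0,1)[0],key=cv2.contourArea);R=cv2.minAreaRect(k);print(R,plane(t,R[0],.07),plane(t,R[0],.123))
```

```text
174 [150 141 151 171 184 216 238 240 237 240 253 255 214 181 141 117 136 141
 117  96  82  85  88  87]
175 [245 239 237 239 251 255 215 181 140 116 136 139 118 104  91  85  89  89
  91  91  93  94  92  93]
176 [216 181 140 115 135 140 119 105  90  85  90  89  90  93  94  93  92  92
  94  94  95  97  96  94]
177 [119 104  92  86  89  90  89  89  91  92  90  90  90  92  93  90  66  54
  58  60  49  43  39  40]
178 [90 93 93 93 95 90 91 91 92 89 69 50 55 57 53 52 44 34 23 29 26 24 24 26]
179 [90 91 94 92 89 53 63 74 71 81 78 62 41 43 41 39 39 36 22 24 23 22 25 27]
180 [58 55 54 53 46 35 44 69 66 68 70 67 62 46 42 39 39 39 26 26 25 26 22 27]
181 [26 23 32 34 34 36 37 52 66 65 65 70 80 49 42 43 40 37 29 26 24 23 24 24]
182 [23 26 36 31 35 34 36 36 66 66 69 71 78 36 44 42 40 39 40 25 28 22 25 26]
183 [24 27 37 35 34 39 36 25 68 66 68 70 67 25 42 42 43 39 40 20 23 25 25 25]
184 [26 26 31 35 33 35 37 30 67 67 67 68 66 29 41 43 40 37 36 19 25 26 24 24]
185 [27 27 29 32 35 39 39 44 76 69 65 66 67 41 44 42 43 39 38 23 25 26 27 27]
186 [24 24 24 32 34 38 39 47 78 70 66 69 68 62 49 44 42 37 35 26
[... 712 characters left out ...]
86]
196 [91 95 91 93 91 91 90 90 90 87 89 86 87 91 87 87 85 87 87 86 86 86 86 86]
197 [91 94 90 88 88 87 87 88 88 89 88 88 86 85 87 87 86 86 87 87 92 91 90 91]
198 [90 91 90 87 88 87 87 87 85 88 86 85 85 87 89 90 90 88 90 87 85 84 81 81]
199 [ 89  87  86  85  86  86  87  88  88  86  87  86  87  84  83  79  78  77
  75  79  86  93 101  97]
((195.33090209960938, 185.0868682861328), (13.911620140075684, 33.75934982299805), 79.50852966308594)
[[ 0.5077  0.0236  0.123 ]
 [ 0.5235 -0.0502  0.123 ]
 [ 0.493  -0.0569  0.123 ]
 [ 0.4773  0.0167  0.123 ]]
((196.8102569580078, 187.79248046875), (20.55971908569336, 65.7531967163086), 80.18070220947266) [ 0.498  -0.0122  0.07  ] [ 0.4944 -0.0202  0.123 ]
```

Run:
```python
from bench import r
from h import *
t=dict(np.load("top1.npz"));s=r.read_state();p=plane(t,(192.3,185.1),.123);print(p)
plan(s,[p[0],p[1],.19],11.6,6)
```

```text
[ 0.5001 -0.0099  0.123 ]
N=6 shift [ 0.023 -0.117  0.07 ] turn [ 0.     -0.     -0.0004]
```

Call:
play_rows(
  claw=[0,0,0,0,0,0,0,0],
  delta_pos=[
    [0.016,-0.08,0.05],
    [0.027,-0.14,0.08],
    [0.031,-0.16,0.1],
    [0.027,-0.14,0.08],
    [0.021,-0.11,0.07],
    [0.014,-0.07,0.04],
    [0,0,0],
    [0,0,0],
  ],
  delta_rot=[
    [0,0,-0.0024],
    [0,0,0],
    [0,0,0],
    [0,0,0],
    [0,0,0],
    [0,0,0],
    [0,0,0],
    [0,0,0],
  ],
)

```text
time: 8.55
ee_pos: [0.5007, -0.0104, 0.1892]
eef_rot: [0.632, 0.775, -0.0, -0.0]
ft_force: [0.2, -0.3, 0.2]
width: 0.0871
grip_force: 0.0
```

Run:
```python
from bench import r
from h import *
s=r.read_state();print(s["ee_pos"])
plan(s,[.5001,-.0099,.102],11.6,4)
```

```text
[ 0.5007 -0.0104  0.1892]
N=4 shift [ 0.001 -0.001  0.109] turn [-0.     -0.      0.0001]
```

Call:
play_rows(
  claw=[0,0,0,0,0,0,1,1],
  delta_pos=[
    [0.002,-0.002,0.13],
    [0.002,-0.002,0.14],
    [0,0,0.1],
    [0,0,0.05],
    [0,0,0.016],
    [0,0,0],
    [0,0,0],
    [0,0,0],
  ],
  delta_rot=[
    [0,0,0],
    [0,0,0],
    [0,0,0],
    [0,0,0],
    [0,0,0],
    [0,0,0],
    [0,0,0],
    [0,0,0],
  ],
  squeeze=25,
)

```text
time: 9.35
ee_pos: [0.5004, -0.0098, 0.103]
eef_rot: [0.632, 0.775, 0.001, 0.0]
ft_force: [0.2, -0.7, -0.2]
width: 0.0779
grip_force: 0.0
```

Call:
play_rows(
  claw=[1,1,1,1,1,1,1,1],
  delta_pos=[
    [0,0,0],
    [0,0,0],
    [0,0,0],
    [0,0,0],
    [0,0,0],
    [0,0,0],
    [0,0,0],
    [0,0,0],
  ],
  delta_rot=[
    [0,0,0],
    [0,0,0],
    [0,0,0],
    [0,0,0],
    [0,0,0],
    [0,0,0],
    [0,0,0],
    [0,0,0],
  ],
)

```text
time: 10.15
ee_pos: [0.4997, -0.0099, 0.1021]
eef_rot: [0.632, 0.775, 0.0, -0.0]
ft_force: [-0.1, 0.8, -1.5]
width: 0.03
grip_force: 24.9
```

Run:
```python
from bench import r
s=r.read_state();print(s["time"],s["ee_pos"],s["ft_force"],s["grip_force"],s["width"])
```

```text
10.15 [ 0.49970187 -0.00993017  0.10209673] [-0.09245763  0.76276318 -1.45907501] 24.922127651433357 0.0299803115922265
```

Call:
play_rows(
  claw=[1,1,1,1,1,1,1,1],
  delta_pos=[
    [0,0,-0.02],
    [0,0,-0.05],
    [0,0,-0.1],
    [0,0,-0.16],
    [0,0,-0.2],
    [0,0,-0.2],
    [0,0,-0.12],
    [0,0,-0.05],
  ],
  delta_rot=[
    [0,0,0],
    [0,0,0],
    [0,0,0],
    [0,0,0],
    [0,0,0],
    [0,0,0],
    [0,0,0],
    [0,0,0],
  ],
)

```text
time: 10.95
ee_pos: [0.5005, -0.0101, 0.2852]
eef_rot: [0.632, 0.775, 0.002, 0.001]
ft_force: [0.3, 0.2, -1.9]
width: 0.0294
grip_force: 24.9
```

Run:
```python
from bench import r
from h import *
s=r.read_state();print(s["time"],s["ee_pos"],s["ft_force"],s["grip_force"],s["width"])
plan(s,[.503,-.34,.282],-8.2,10)
c=r.camera("side");cv2.imwrite("pics/hp.png",c["pixels"][:,:,::-1])
```

```text
10.95 [ 0.5005 -0.0101  0.2852] [ 0.3217  0.2338 -1.9054] 24.919987451659154 0.029403352502651244
N=10 shift [-0.166 -0.007  0.002] turn [ 0.0001 -0.      0.011 ]
```

View pics/hp.png

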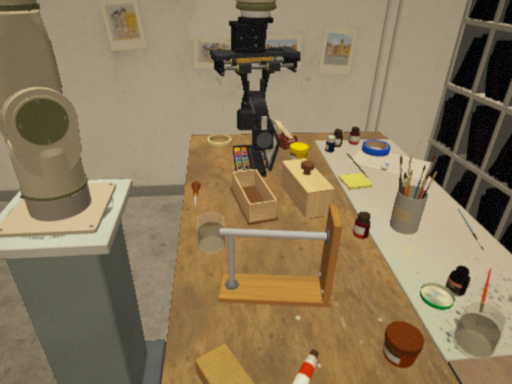

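The headphones hang upright in the gripper at (257,120), and the lid stands knob up at (307,188), clear of the tray. Next they go to the bar.

Call:
play_rows(
  claw=[1,1,1,1,1,1,1,1],
  delta_pos=[
    [-0.083,-0.004,0.001],
    [-0.166,-0.007,0.002],
    [-0.166,-0.007,0.002],
    [-0.166,-0.007,0.002],
    [-0.166,-0.007,0.002],
    [-0.166,-0.007,0.002],
    [-0.166,-0.007,0.002],
    [-0.166,-0.007,0.002],
  ],
  delta_rot=[
    [0,0,0.0055],
    [0,0,0.011],
    [0,0,0.011],
    [0,0,0.011],
    [0,0,0.011],
    [0,0,0.011],
    [0,0,0.011],
    [0,0,0.011],
  ],
)

```text
time: 11.8
ee_pos: [0.5102, -0.2605, 0.2773]
eef_rot: [0.728, 0.686, -0.001, -0.001]
ft_force: [0.2, 0.4, -1.9]
width: 0.0302
grip_force: 24.9
```

Call:
play_rows(
  claw=[1,1,1,1,1,1],
  delta_pos=[
    [-0.166,-0.007,0.002],
    [-0.126,-0.005,0.001],
    [-0.083,-0.004,0.001],
    [-0.04,-0.002,0],
    [0,0,0],
    [0,0,0],
  ],
  delta_rot=[
    [0,0,0.011],
    [0,0,0.0085],
    [0,0,0.0055],
    [0,0,0.0025],
    [0,0,0],
    [0,0,0],
  ],
)

```text
time: 12.4
ee_pos: [0.5007, -0.3399, 0.2776]
eef_rot: [0.756, 0.655, -0.0, -0.001]
ft_force: [0.3, 0.9, -2.5]
width: 0.0297
grip_force: 24.9
```

Run:
```python
from bench import r
from h import *
s=r.read_state();print(s["time"],s["ee_pos"],s["ft_force"],s["grip_force"],s["width"])
plan(s,[.503,-.34,s["ee_pos"][2]],-8.2,1)
o=[]
for n in("top","side"):
    c=r.camera(n);np.savez(n+"2.npz",**c)
    x,y=(280,120) if n=="top" else (200,110)
    o.append(cv2.resize(c["pixels"][y:y+200,x:x+140-10],None,fx=3,fy=3,interpolation=cv2.INTER_CUBIC))
cv2.imwrite("pics/over.png",np.hstack(o)[:,:,::-1])
```

```text
12.4 [ 0.5007 -0.3399  0.2776] [ 0.3427  0.8794 -2.5016] 24.92019622127259 0.029716798448200656
N=1 shift [ 0.001  0.011 -0.   ] turn [-0.0003 -0.0002  0.0003]
```

View pics/over.png

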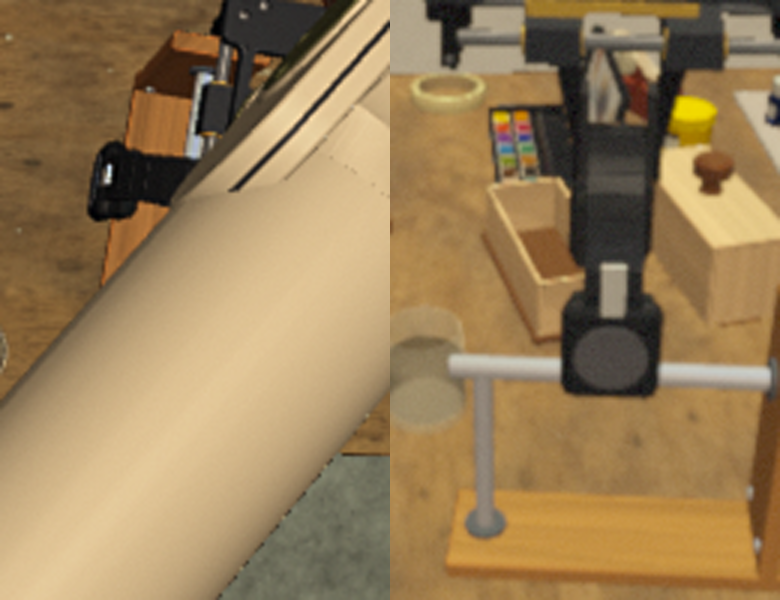

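The headphones are centred over the bar: in the side crop the front cup is at (610,345), in front of the bar at (460-770,370). I'll lower them.

Call:
play_rows(
  claw=[1,1,1,1,1,1,1,1],
  delta_pos=[
    [0,0.01,0.06],
    [0,0,0.12],
    [0,0,0.14],
    [0,0,0.12],
    [0,0,0.09],
    [0,0,0.05],
    [0,0,0.02],
    [0,0,0],
  ],
  delta_rot=[
    [0,0,0],
    [0,0,0],
    [0,0,0],
    [0,0,0],
    [0,0,0],
    [0,0,0],
    [0,0,0],
    [0,0,0],
  ],
)

```text
time: 13.3
ee_pos: [0.5028, -0.3407, 0.1582]
eef_rot: [0.756, 0.655, -0.0, -0.0]
ft_force: [-0.4, -0.5, -1.9]
width: 0.0298
grip_force: 24.9
```

Call:
play_rows(
  claw=[1,1,1],
  delta_pos=[
    [0,0,0.01],
    [0,0,0],
    [0,0,0],
  ],
  delta_rot=[
    [0,0,0],
    [0,0,0],
    [0,0,0],
  ],
)

```text
time: 13.6
ee_pos: [0.5029, -0.341, 0.1568]
eef_rot: [0.756, 0.655, 0.0, 0.0]
ft_force: [-0.1, 0.1, -2.1]
width: 0.0298
grip_force: 24.9
```

Call:
play_rows(
  claw=[1,1,1,1],
  delta_pos=[
    [0,0,0.012],
    [0,0,0],
    [0,0,0.006],
    [0,0,0],
  ],
  delta_rot=[
    [0,0,0],
    [0,0,0],
    [0,0,0],
    [0,0,0],
  ],
)

```text
time: 14.0
ee_pos: [0.5026, -0.3408, 0.1525]
eef_rot: [0.756, 0.655, -0.0, -0.0]
ft_force: [0.5, -0.2, -2.1]
width: 0.0295
grip_force: 24.9
```

Call:
play_rows(
  claw=[1,1,1],
  delta_pos=[
    [0,0,0.005],
    [0,0,0],
    [0,0,0],
  ],
  delta_rot=[
    [0,0,0],
    [0,0,0],
    [0,0,0],
  ],
)

```text
time: 14.3
ee_pos: [0.5027, -0.3409, 0.1519]
eef_rot: [0.756, 0.655, 0.0, 0.0]
ft_force: [-1.4, 0.7, 1.7]
width: 0.0299
grip_force: 24.9
```

Call:
play_rows(
  claw=[0,0,0,0,0,0,0,0],
  delta_pos=[
    [0,0,0],
    [0,0,0],
    [0,0,0],
    [0,0,0],
    [0,0,0],
    [0,0,0],
    [0,0,-0.03],
    [0,0,-0.1],
  ],
  delta_rot=[
    [0,0,0],
    [0,0,0],
    [0,0,0],
    [0,0,0],
    [0,0,0],
    [0,0,0],
    [0,0,0],
    [0,0,0],
  ],
)

```text
time: 15.1
ee_pos: [0.5019, -0.3402, 0.1767]
eef_rot: [0.756, 0.655, -0.001, -0.001]
ft_force: [-0.6, 0.1, 0.4]
width: 0.0835
grip_force: 0.0
```

Call:
play_rows(
  claw=[0,0,0,0],
  delta_pos=[
    [0,0,-0.15],
    [0,0,-0.07],
    [0,0,0],
    [0,0,0],
  ],
  delta_rot=[
    [0,0,0],
    [0,0,0],
    [0,0,0],
    [0,0,0],
  ],
)

```text
time: 15.5
ee_pos: [0.5026, -0.3406, 0.2211]
eef_rot: [0.756, 0.655, 0.0, -0.0]
ft_force: [-0.8, -0.8, 0.0]
width: 0.0867
grip_force: 0.0
```

Run:
```python
from bench import r
from h import *
s=r.read_state();print(s["time"],s["ee_pos"],s["ft_force"],s["grip_force"],s["width"])
u=np.array([np.cos(np.radians(-8.2)),np.sin(np.radians(-8.2))]);n=np.array([.409,-.3265])
print("rail s of TCP",(s["ee_pos"][:2]-n)@u-.105)
q=n+u*(.105-.055);print(q);plan(s,[*q,s["ee_pos"][2]],-8.2,2)
c=r.camera("side");np.savez("side3.npz",**c);cv2.imwrite("pics/hung.png",cv2.resize(c["pixels"][150:310,180:350],None,fx=3.5,fy=3.5,interpolation=cv2.INTER_CUBIC)[:,:,::-1])
```

```text
15.5 [ 0.5026 -0.3406  0.2211] [-0.772  -0.761   0.0274] 0.0 0.08673012753308339
rail s of TCP -0.010357426157697719
[ 0.4585 -0.3336]
N=2 shift [ 0.002 -0.112  0.   ] turn [-0.     -0.0001  0.0001]
```

View pics/hung.png

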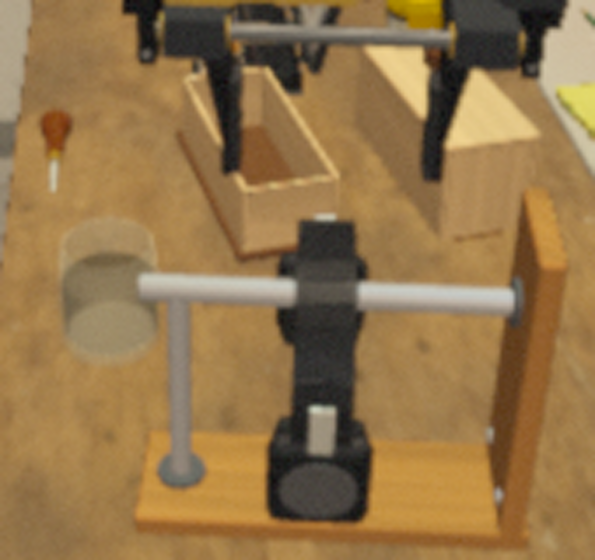

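The headphones hang on the bar, crown at (328,290) in the crop, with one cup each side, level. I'll back off toward the free end, shut the fingers and lower them behind the band.

Call:
play_rows(
  claw=[1,1,1,1,1,1,1,1],
  delta_pos=[
    [0,-0.07,0],
    [0.002,-0.12,0],
    [0.002,-0.06,0],
    [0,0,0],
    [0,0,0],
    [0,0,0],
    [0,0,0],
    [0,0,0],
  ],
  delta_rot=[
    [0,0,0],
    [0,0,0],
    [0,0,0],
    [0,0,0],
    [0,0,0],
    [0,0,0],
    [0,0,0],
    [0,0,0],
  ],
)

```text
time: 16.35
ee_pos: [0.4536, -0.333, 0.2215]
eef_rot: [0.756, 0.655, -0.0, -0.0]
ft_force: [-0.4, -0.3, -0.3]
width: 0.0313
grip_force: 0.0
```

Call:
play_rows(
  claw=[1,1,1,1,1,1,1,1],
  delta_pos=[
    [0,0,0],
    [0,0,0],
    [0,0,0.05],
    [0,0,0.09],
    [0,0,0.1],
    [0,0,0.06],
    [0,0,0.025],
    [0,0,0],
  ],
  delta_rot=[
    [0,0,0],
    [0,0,0],
    [0,0,0],
    [0,0,0],
    [0,0,0],
    [0,0,0],
    [0,0,0],
    [0,0,0],
  ],
)

```text
time: 17.15
ee_pos: [0.453, -0.3329, 0.1562]
eef_rot: [0.756, 0.655, -0.0, -0.0]
ft_force: [-0.6, -0.2, 0.4]
width: 0.0005
grip_force: 0.0
```

Run:
```python
from bench import r
from h import *
s=r.read_state();print(s["time"],s["ee_pos"],s["ft_force"],s["grip_force"],s["width"])
u=np.array([np.cos(np.radians(-8.2)),np.sin(np.radians(-8.2))]);n=np.array([.409,-.3265])
d=s["ee_pos"][:2]-n;print("s",d@u-.105,"off",d@[-u[1],u[0]])
plan(s,[*(n+u*(.105+.040)),.1555],-8.2,6)
```

```text
17.15 [ 0.453  -0.3329  0.1562] [-0.6019 -0.1713  0.4378] 0.0 0.0005062541939555424
s -0.060492804166964655 off -2.3102825078847797e-05
N=6 shift [0.    0.084 0.001] turn [-0. -0.  0.]
```

Call:
play_rows(
  claw=[1,1,1,1,1,1,1,1],
  delta_pos=[
    [0,0.04,0.001],
    [0,0.04,0],
    [0,0.025,0],
    [0,0.025,0],
    [0,0.03,0],
    [0,0.035,0],
    [0,0.035,0],
    [0,0.035,0],
  ],
  delta_rot=[
    [0,0,0],
    [0,0,0],
    [0,0,0],
    [0,0,0],
    [0,0,0],
    [0,0,0],
    [0,0,0],
    [0,0,0],
  ],
)

```text
time: 17.95
ee_pos: [0.5062, -0.3406, 0.1565]
eef_rot: [0.756, 0.655, -0.0, -0.0]
ft_force: [-2.4, 0.0, 2.3]
width: 0.0002
grip_force: 1.3
```

Call:
play_rows(
  claw=[1,1,1,1,1,1,1],
  delta_pos=[
    [0,0.035,0],
    [0,0.035,0],
    [0,0.035,0],
    [0,0.035,0],
    [0,0.03,0],
    [0,0.02,0],
    [0,0,0],
  ],
  delta_rot=[
    [0,0,0],
    [0,0,0],
    [0,0,0],
    [0,0,0],
    [0,0,0],
    [0,0,0],
    [0,0,0],
  ],
)

```text
time: 18.65
ee_pos: [0.5442, -0.3457, 0.1563]
eef_rot: [0.756, 0.655, 0.0, 0.0]
ft_force: [0.1, 0.6, -0.0]
width: 0.0002
grip_force: 0.0
```

```bash
cat > st.py <<'E'
from bench import r
from h import *
s=r.read_state();print(s["time"],s["ee_pos"],s["ft_force"])
u=np.array([np.cos(np.radians(-8.2)),np.sin(np.radians(-8.2))]);n=np.array([.409,-.3265])
d=s["ee_pos"][:2]-n;print("s",d@u-.105,"off",d@[-u[1],u[0]],"F along",s["ft_force"][:2]@u)
E
cat > snap.py <<'E'
import sys
from st import *
c=r.camera("side");cv2.imwrite(sys.argv[1],cv2.resize(c["pixels"][130:310,180:350],None,fx=3.3,fy=3.3,interpolation=cv2.INTER_CUBIC)[:,:,::-1])
E
python3 snap.py pics/push.png
```

```text
18.65 [ 0.5442 -0.3457  0.1563] [ 0.0865  0.5708 -0.0153]
s 0.031541245281722655 off 0.00026376796594843044 F along 0.004152009332083859
```

View pics/push.png

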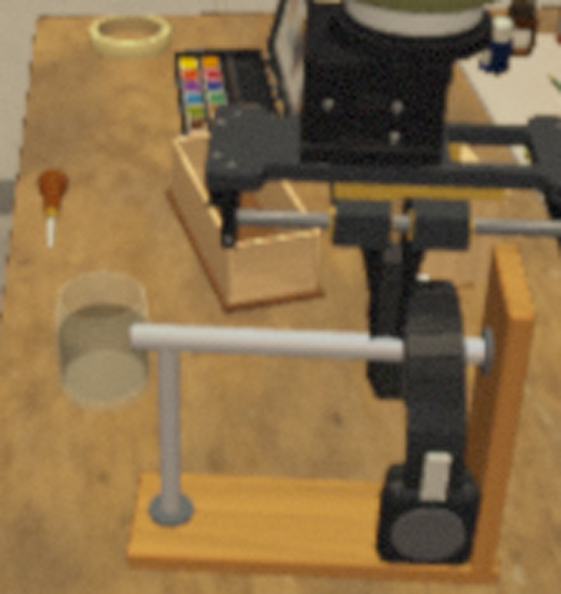

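The headphones slide upright and square, and about 10-15 mm is left to the plate at (490,350). I'll go on slowly until the force rises.

Call:
play_rows(
  claw=[1,1,1,1,1],
  delta_pos=[
    [0,0.015,0],
    [0,0.015,0],
    [0,0.015,0],
    [0,0.01,0],
    [0,0,0],
  ],
  delta_rot=[
    [0,0,0],
    [0,0,0],
    [0,0,0],
    [0,0,0],
    [0,0,0],
  ],
)

```text
time: 19.2
ee_pos: [0.5547, -0.3474, 0.1565]
eef_rot: [0.756, 0.655, 0.0, 0.0]
ft_force: [-0.7, 0.5, 0.1]
width: 0.0004
grip_force: 0.0
```

Call:
play_rows(
  claw=[1,1,1,1],
  delta_pos=[
    [0,0.01,0],
    [0,0.01,0],
    [0,0,0],
    [0,0,0],
  ],
  delta_rot=[
    [0,0,0],
    [0,0,0],
    [0,0,0],
    [0,0,0],
  ],
)

```text
time: 19.6
ee_pos: [0.5584, -0.348, 0.1565]
eef_rot: [0.756, 0.655, 0.0, 0.0]
ft_force: [-0.7, 0.3, 0.8]
width: 0.0003
grip_force: 0.0
```

```bash
python3 st.py
```

```text
19.6 [ 0.5584 -0.348   0.1565] [-0.6582  0.2769  0.7623]
s 0.04598409809255234 off 2.768263350760858e-05 F along -0.690975573452172
```

Call:
play_rows(
  claw=[1,1,1],
  delta_pos=[
    [0,0.008,0],
    [0,0.007,0],
    [0,0,0],
  ],
  delta_rot=[
    [0,0,0],
    [0,0,0],
    [0,0,0],
  ],
)

```text
time: 19.9
ee_pos: [0.5613, -0.3485, 0.1565]
eef_rot: [0.756, 0.655, -0.0, 0.0]
ft_force: [-0.8, 0.0, 1.3]
width: 0.0003
grip_force: 0.5
```

Call:
play_rows(
  claw=[1,1],
  delta_pos=[
    [0,0.007,0],
    [0,0,0],
  ],
  delta_rot=[
    [0,0,0],
    [0,0,0],
  ],
)

```text
time: 20.1
ee_pos: [0.5626, -0.3488, 0.1565]
eef_rot: [0.756, 0.655, -0.0, 0.0]
ft_force: [-1.5, 0.2, 0.6]
width: 0.0004
grip_force: 0.7
```

```bash
python3 snap.py pics/push2.png
```

```text
20.1 [ 0.5626 -0.3488  0.1565] [-1.5051  0.1608  0.6258]
s 0.05023984792293597 off -0.00011075179944629657 F along -1.5126739420681619
```

View pics/push2.png

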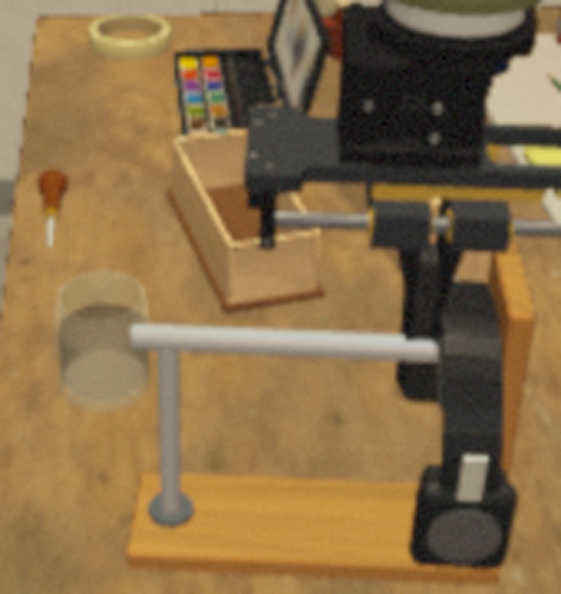

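The band at (440-500,340) now sits at or nearly at the plate. A few more 1 mm steps will confirm contact by force.

Call:
play_rows(
  claw=[1,1],
  delta_pos=[
    [0,0.006,0],
    [0,0,0],
  ],
  delta_rot=[
    [0,0,0],
    [0,0,0],
  ],
)

```text
time: 20.35
ee_pos: [0.5627, -0.3487, 0.1565]
eef_rot: [0.756, 0.655, -0.0, -0.001]
ft_force: [-6.8, 2.2, 4.6]
width: 0.0004
grip_force: 3.6
```

Call:
play_rows(
  claw=[1,1],
  delta_pos=[
    [0,0.006,0],
    [0,0,0],
  ],
  delta_rot=[
    [0,0,0],
    [0,0,0],
  ],
)

```text
time: 20.55
ee_pos: [0.5628, -0.3487, 0.1565]
eef_rot: [0.756, 0.654, -0.001, -0.002]
ft_force: [-11.9, 5.6, 8.8]
width: 0.0007
grip_force: 6.7
```

```bash
python3 st.py
```

```text
20.55 [ 0.5628 -0.3487  0.1565] [-11.9306   5.6116   8.8358]
s 0.050362667921005536 off -7.366911438024329e-05 F along -12.608998093645416
```

Contact is firm, the tool stalled at 12 N. I'll back off straight along the bar, then go up.

Call:
play_rows(
  claw=[1,1,1,1,1,1,1,1],
  delta_pos=[
    [0,-0.01,0],
    [0,-0.02,0],
    [0,-0.07,0],
    [0,-0.12,0],
    [0,-0.05,0],
    [0,0,-0.1],
    [0,0,-0.2],
    [0,0,-0.2],
  ],
  delta_rot=[
    [0,0,0],
    [0,0,0],
    [0,0,0],
    [0,0,0],
    [0,0,0],
    [0,0,0],
    [0,0,0],
    [0,0,0],
  ],
)

```text
time: 21.35
ee_pos: [0.5116, -0.3408, 0.2576]
eef_rot: [0.756, 0.655, 0.0, -0.0]
ft_force: [0.2, 0.2, -0.0]
width: -0.0
grip_force: 0.0
```

Call:
play_rows(
  claw=[1,1,1,1,1,1],
  delta_pos=[
    [0.1,0,-0.1],
    [0.2,0,0],
    [0.2,0,0],
    [0.1,0,0],
    [0,0,0],
    [0,0,0],
  ],
  delta_rot=[
    [0,0,0],
    [0,0,0],
    [0,0,0],
    [0,0,0],
    [0,0,0],
    [0,0,0],
  ],
)

```text
time: 21.95
ee_pos: [0.5288, -0.2225, 0.2768]
eef_rot: [0.755, 0.655, 0.0, 0.0]
ft_force: [0.0, -0.7, 0.5]
width: 0.0003
grip_force: 0.0
```

Run:
```python
from st import *
c=r.camera("side");t=r.camera("top")
o=cv2.resize(c["pixels"][100:310,170:360],None,fx=2.5,fy=2.5,interpolation=cv2.INTER_CUBIC)
o2=cv2.resize(t["pixels"][100:275,140:380],None,fx=1.3,fy=1.3)
z=np.zeros((525,790,3),np.uint8);z[:o.shape[0],:o.shape[1]]=o;z[:o2.shape[0],476:476+o2.shape[1]]=o2
cv2.imwrite("pics/fin.png",z[:,:,::-1])
```

```text
21.95 [ 0.5288 -0.2225  0.2768] [ 0.0269 -0.6613  0.452 ]
s -0.001203716952811698 off 0.11998416213424129 F along 0.12094031273597881
```

View pics/fin.png

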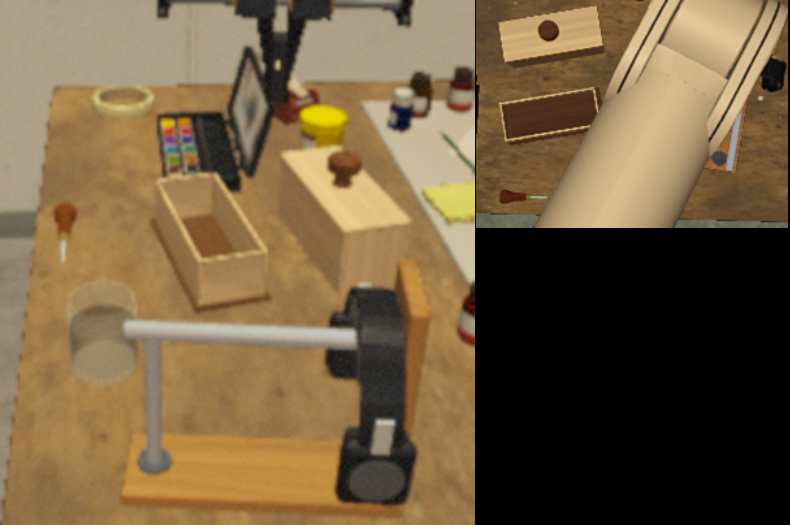

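The headphones hang square, with the band against the plate. The front cup is at image pixel (320,292), the same place as during the push, so they didn't rebound. The lid is knob up at (308,185), the jar hasn't moved, and the arm touches nothing.

```bash
python3 -c "
from bench import r
print(r.close_job())"
```

```text
the job is handed in; nothing more can be done
None
```

I handed the job in at about 22 s: the lid stands knob up on the bench clear of the case, the headphones hang on the bar with the headband against the end plate, and the jar is undisturbed; the system gave no verdict.

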